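# Clamp the plate in the drilling jig

## Task

An aluminium plate is waiting in one of the two green drilling jigs. Clamp it for drilling: flip that jig's red cam lever over its high point until it snaps fully closed, then let go. Leave the empty jig's lever open and keep the plate seated in its nest.

Things in the scene. Friction and masses are not known exactly. Their poses are not given: they have to be found in the camera images.
- jig_a: The jig that holds the plate, on either side of the bench, fixed. Green base 130 (its x) by 165 (its y) by 18 mm; origin on the bench under the lever's pivot, z up. Two green cheeks, 42 (x) by 30 (y) mm and 90 tall, hold the pivot 75 mm above the origin, its axis along the jig's x. On the +y side lies the nest with the plate, under a steel arm (up to 80). Nothing lies in the lever's path on -y.
- lever_a (a joint): Its lever, rad, 115 mm long from the pivot, outer half a red grip 18 mm thick, swinging in the jig's y-z plane (x = 0). 0 = open: upright, leaning 27 degrees over the plate (to +y); starts at 0 to 0.15. It grows through vertical (0.47) and down to -y. A spring resists (6 to 9 N at the grip) up to the high point, 1.5, then snaps it to the closed stop, 1.9: pointing to -y, 8 degrees above level.
- plate: Loose aluminium plate 100 by 66 by 12 mm with two dark pilot holes, lying in the loaded jig's nest, 18 mm above the bench and centred 54 mm from the jig's origin on its +y side; origin at the centre of its underside.
- jig_b: The empty jig, of the same make and size as jig_a with the same axes, without a plate. Fixed to the bench.
- lever_b (a joint): The empty jig's red lever, rad, same values as lever_a (0 open, 1.9 closed); starts between 0 and 0.15 and must be left open.
There are look-alikes about, which are no part of the job. Leave any black or brown look-alike of the jig_a alone. Of the things shaped like the plate, the aluminium one is meant.

How it is judged (in metres and radians):
At the end, for the whole second after the job is handed in: The loaded jig's lever is snapped closed (over 1.8 rad of 1.9), the empty jig's lever is still open (under 0.6 rad), and the plate lies at rest and flat (within 6 degrees), within 10 mm of where it began in its nest (value of joint lever_a above 1.8 rad and value of joint lever_b below 0.6 rad and distance of plate from where it was at the start of the episode below 0.01 m and angle between plate's own z axis and vertical below 0.1 rad and linear speed of plate below 0.02 m/s); the robot touches nothing.
It fails at once if the empty jig's lever is swung (past 0.6 rad) (value of joint lever_b above 0.6 rad).
It fails at once if the plate is knocked out of its nest (moved over 15 mm) (distance of plate from where it was at the start of the episode above 0.015 m).
It also fails if it takes over 35 s, if anything falls off the work surface, if the arm or the gripper's body presses on something with over 40 N, if the wrist force passes 120 N, or if a joint passes its speed limit or range.

## Robot

A 6-joint arm with a two-finger parallel gripper is mounted at the origin on the work surface. World frame = base frame: x ahead of the robot, y to its left, z up, the work surface at z = 0. Lengths are in mm, angles in degrees, forces in N, time in s.
With the tool pointing down it reaches from about 300 to 850 mm from the base axis. Payload 4.2 kg.
Tool frame: the origin (TCP) lies on the mounting face of the last link; the fingertips stand 191 mm ahead of it and the grasp point (between the pads) lies 172 mm ahead of it; z points along the fingers, y is the direction in which the jaws open and shut (so a half turn about z gives the same grasp; the last joint's range is limited). The gripper opens to 91 mm and grips with 3 to 60 N. Pads are 32 mm wide; open, the fingers measure 118 mm over their backs; the gripper's body (76 mm by 178 mm) begins 60 mm behind the grasp point.
Start: joints at [-68.125, 18.312, 89.639, -0, 72.044, -1.146], TCP at [224.867, -529.205, 404.776] pointing down, gripper open.
Joint ranges: [-177.97, 177.97], [-48.28, 115.42], [12.27, 149.76], [-77.06, 257.06], [2.81, 150.46], [-146.56, 146.56]. Speed limits (degrees/s): [147.25, 147.25, 180, 180, 180, 180].

## Interface

Orientations are given as [roll, pitch, yaw] about the fixed x, y, z axes, in that order (R = Rz(yaw) Ry(pitch) Rx(roll)).
In Python, from workcell import env gives the robot as it stands.
- The arm moves only by the shell command python3 -m handwheel 'ROWS' [FORCE]. ROWS is JSON, a list of rows, each an object with "gripper": the opening in per cent of the stroke, from 0 (shut) to 100 (fully open); "travel": the shift along the tool's x, y, z in m, a list of three; "twist": the turn about the tool's z in rad. In form: [{"gripper": gripper, "travel": [x, y, z], "twist": twist}, ...]. A call has 1 to 5 rows; each row shifts and turns the commanded pose from where the row before left it, along the tool's axes as they then stand; what a row does not reach is not made up. A row lasts 1/12 s, in which the tool goes at most 41.7 mm and 7.16 degrees, less where a joint would pass 70% of its speed; a pose out of reach is approached as far as the arm can. A call with a gripper value outside its range is refused whole. The fingers move at their own pace and stop on an object; FORCE is the grip in N (left out, the last holds). Time passes only in rows, so rows that do not move let the fingers close. It gives the time, the measured TCP pose, the force and the opening at its end, in the units of the state.
- env.state(): the state, without advancing time (a new reading comes with each control period).
- env.grab_frame(name): name is "scene" or "top" or "wrist"; returns a dict with "frame" (480x640x3 uint8, red, green, blue), "intrinsics" (3x3 intrinsics, pixels), "extrinsics" (4x4, takes a point from camera to world coordinates). Camera axes: x right, y down, z forward; pixel columns grow to the right and rows downward; lengths in mm; the calibration is good to about 2 mm. The wrist camera is an equidistant fisheye: a pixel r from the principal point sees the ray r / f radians off the axis. A picture is of the moment at which its call begins. There is no depth.
- env.job_done(): hands the job in, once; it reports no verdict.
Trained networks look in the newest picture that a camera, given by its name, has taken for a name from the list of things; names that differ only in an ending like _2 or _b are one class to them, and where a whole thing is asked for, a point or a joint stands for the part that bears it (a point fixed in the world has none). Each returns a list of dicts, best first, with "confidence" (0 to 1); they miss things now and then, are a little off and sometimes report something else, mostly with a low value. They report only what shows in the picture. A call takes as long as a camera call. They do not tell look-alikes from the thing itself.
- env.trace(camera, thing): "pixels" (480x640 bool, what is visible of it) and "uv" ([column, row] in pixels, amid what is visible of it).
- env.pinpoint(camera, thing): "uv" ([column, row] in pixels: a listed point, or the origin of a listed thing).
The state is a dict: "time_s": time; "qpos": joint angles; "qvel": joint speeds; "effort": joint torques, N m; "ee_pos": TCP position; "ee_rot": TCP orientation; "force": force on the tool from outside, world axes, zero at the start; "torque": the same for the moment, N m; "gripper_width": finger opening in mm.
Only numpy, scipy, OpenCV 4.12 (cv2) and the standard library are available. Lean on these libraries where they do the work, as an engineer would, in place of code of your own. Each camera call takes 0.05 s, during which the arm holds its last target. There are 200 camera calls.

## Working session

There is one attempt and no reset: what is moved stays moved. The work goes in short steps, Python scripts to look and compute and a shell command to move; the robot and the scene stay as the last step left them, time stands still between calls to the robot, and variables do not carry over. Pictures are saved under pics/ and viewed, about 8 in all and at most 12, crops included, and the job is handed in when it is done.

```bash
mkdir -p pics; cat > h.py <<'E'
import numpy as np, cv2
from workcell import env
def snap(n,f):
    g=env.grab_frame(n); cv2.imwrite('pics/'+f,g['frame'][:,:,::-1]); return g
def ray(g,uv):
    K=np.array(g['intrinsics']);T=np.array(g['extrinsics'])
    d=np.linalg.inv(K)@[uv[0],uv[1],1]; return T[:3,3],T[:3,:3]@d
def atz(g,uv,z):
    o,d=ray(g,uv); return o+d*(z-o[2])/d[2]
def proj(g,p):
    K=np.array(g['intrinsics']);T=np.array(g['extrinsics'])
    c=T[:3,:3].T@(np.array(p)-T[:3,3]); q=K@c; return q[:2]/q[2]
E
python3 - <<'E'
from h import *
for n in('top','scene'):
    g=snap(n,n+'0.png'); print(n,np.array(g['extrinsics']).round(2).tolist(),np.array(g['intrinsics'])[0].round(1))
    for t in('jig_a','lever_a','plate'):
        for z,r in (('pin',env.pinpoint(n,t)),('tr',env.trace(n,t))):
            for d in r: print(t,z,round(d['confidence'],2),np.round(d['uv'],1), atz(g,d['uv'],{'jig_a':0,'lever_a':75,'plate':30}[t]).round(0))
print(env.state())
E
```

```text
top [[-0.01, -1.0, 0.06, 349.3], [-1.0, 0.01, -0.01, 115.87], [0.0, -0.06, -1.0, 1072.26], [0.0, 0.0, 0.0, 1.0]] [501.6   0.  314.8]
jig_a pin 0.93 [373.8 204.4] [491. -18.   0.]
jig_a pin 0.89 [237.7 285. ] [322. 276.   0.]
jig_a pin 0.7 [486.6 180.1] [ 541. -263.    0.]
jig_a pin 0.63 [253.  185.8] [535. 242.   0.]
jig_a tr 0.94 [482.9 182.3] [ 536. -254.    0.]
jig_a tr 0.9 [256.7 181.3] [545. 234.   0.]
jig_a tr 0.57 [230.5 281.7] [330. 291.   0.]
jig_a tr 0.55 [369.7 204.4] [491.  -9.   0.]Traceback (most recent call last):
  File "<stdin>", line 5, in <module>
ValueError: it knows: jig, plate
```

View pics/top0.png

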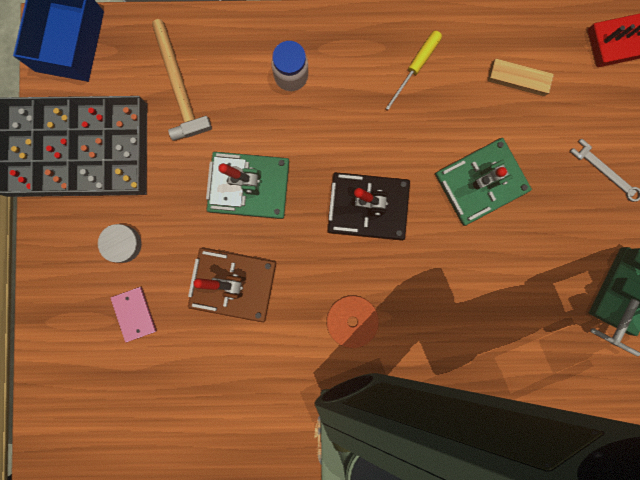

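The top view shows the loaded green jig at about (248,185), with its plate on the image's left side, which is world +y. The empty green jig is at (485,180). The black and brown ones are the look-alikes.

```bash
python3 - <<'E'
from h import *
G={}
for n in('top','scene'):
    g=snap(n,n+'1.png'); G[n]=g
    for t in('jig_a','plate'):
        for d in env.pinpoint(n,t): print(n,t,round(d['confidence'],2),np.round(d['uv'],1), atz(g,d['uv'],{'jig_a':0,'plate':18}[t]).round(0))
# base outline
g=G['top']; hsv=cv2.cvtColor(g['frame'],cv2.COLOR_RGB2HSV)
m=np.zeros((480,640),np.uint8); m[140:230,195:300]=1
gr=((hsv[...,0]>60)&(hsv[...,0]<95)&(hsv[...,1]>80)&(m>0)).astype(np.uint8)
wh=((hsv[...,1]<60)&(hsv[...,2]>150)&(m>0)).astype(np.uint8)
for nm,k in(('green',gr),('green+white',gr|wh),('white',wh)):
    c=max(cv2.findContours(k,0,1)[0],key=cv2.contourArea); b=cv2.boxPoints(cv2.minAreaRect(c))
    print(nm,[atz(g,p,18 if nm!='white' else 30)[:2].round(0).tolist() for p in b])
red=((hsv[...,1]>170)&((hsv[...,0]<4)|(hsv[...,0]>175))&(hsv[...,2]>100)&(m>0)).astype(np.uint8)
c=max(cv2.findContours(red,0,1)[0],key=cv2.contourArea);print('red',cv2.minAreaRect(c),cv2.boundingRect(c))
cv2.imwrite('pics/c.png',cv2.resize(g['frame'][140:230,195:300,::-1],None,fx=6,fy=6,interpolation=2))
s=env.state();print(s['ee_pos'],s['ee_rot'],s['gripper_width'])
E
```

```text
top jig_a 0.9 [485.3 181.3] [ 538. -260.    0.]
top jig_a 0.82 [254.3 184.8] [537. 239.   0.]
top jig_a 0.77 [237.3 283.6] [325. 276.   0.]
top jig_a 0.75 [373.  207.3] [485. -16.   0.]
top plate 0.97 [226.7 182.4] [540. 295.  18.]
top plate 0.79 [133.  316.5] [260. 491.  18.]
scene jig_a 0.94 [313.7 327.8] [489. -25.   0.]
scene jig_a 0.9 [392.2 257.3] [531. 236.   0.]
scene jig_a 0.65 [332.4 207.1] [323. 272.   0.]
scene jig_a 0.56 [261.2 439.9] [ 549. -269.    0.]
scene plate 0.79 [409.7 245.2] [550. 281.  18.]
scene plate 0.78 [357.4 147.9] [261. 476.  18.]
green [[480.0, 337.0], [606.0, 326.0], [589.0, 164.0], [463.0, 177.0]]
green+white [[480.0, 337.0], [606.0, 326.0], [589.0, 164.0], [463.0, 177.0]]
white [[494.0, 331.0], [593.0, 322.0], [586.0, 249.0], [487.0, 258.0]]
red ((229.2577362060547, 170.3298797607422), (22.25670051574707, 8.328313827514648), 21.037511825561523) (219, 164, 21, 14)
[ 224.85972056 -529.18885517  404.69471927] [-1.79995992e+02  1.23802457e-03  2.30232033e+01] 91.13686486055198
```

View pics/scene1.png

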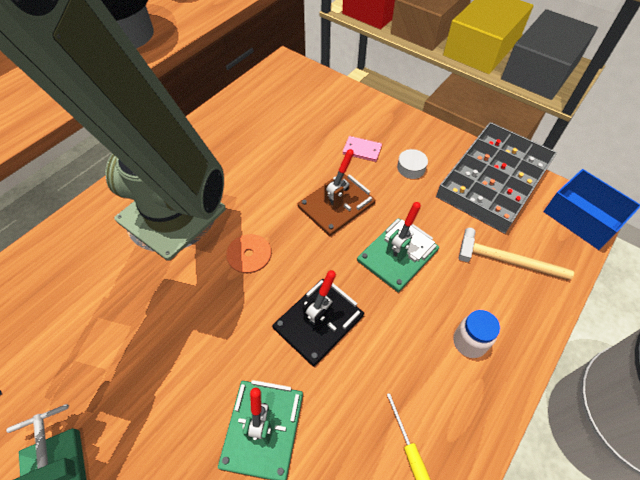

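View pics/c.png

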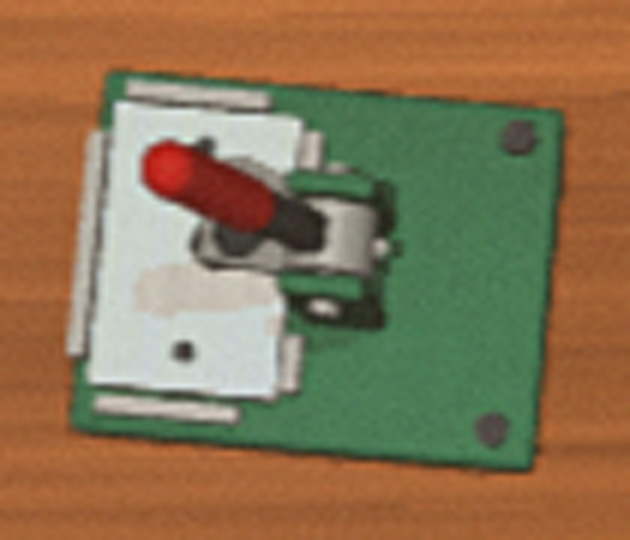

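The scene view agrees: the loaded green jig is at (398,245) and the empty green one at (261,430). The jig origin comes out at about (534,237) with a yaw of about -5.7°. First I'll turn the tool to the jig's axes with the fingers closed.

```bash
python3 -m handwheel '[{"gripper":0,"travel":[0,0,-0.01],"twist":0.1},{"gripper":0,"travel":[0,0,-0.01],"twist":0.1},{"gripper":0,"travel":[0,0,-0.01],"twist":0.1},{"gripper":0,"travel":[0,0,0],"twist":0.1},{"gripper":0,"travel":[0,0,0],"twist":0.1}]' 10
python3 - <<'E'
from h import *
a=np.radians(-5.7);X=np.array([np.cos(a),np.sin(a)]);Y=np.array([-X[1],X[0]]);o=np.array([534,237])
p=np.array(env.state()['ee_pos'][:2]);d=o+Y*85-p;print('to standby jig xy',d@X,d@Y)
E
```

```text
time_s: 0.87
ee_pos: [224.9, -529.3, 435.6]
ee_rot: [179.9, -0.0, -5.9]
force: [0.2, -0.6, -0.0]
gripper_width: 60.6
to standby jig xy 231.4988451748444 878.1781230971004
```

```bash
python3 -m handwheel '[{"gripper":0,"travel":[0.01,-0.04,0],"twist":0},{"gripper":0,"travel":[0.01,-0.04,0],"twist":0},{"gripper":0,"travel":[0.01,-0.04,0],"twist":0},{"gripper":0,"travel":[0.01,-0.04,0],"twist":0},{"gripper":0,"travel":[0.01,-0.04,0],"twist":0}]'
python3 -m handwheel '[{"gripper":0,"travel":[0.01,-0.04,0],"twist":0},{"gripper":0,"travel":[0.01,-0.04,0],"twist":0},{"gripper":0,"travel":[0.01,-0.04,0],"twist":0},{"gripper":0,"travel":[0.01,-0.04,0],"twist":0},{"gripper":0,"travel":[0.01,-0.04,0],"twist":0}]'
python3 -m handwheel '[{"gripper":0,"travel":[0.01,-0.04,0],"twist":0},{"gripper":0,"travel":[0.01,-0.04,0],"twist":0},{"gripper":0,"travel":[0.01,-0.04,0],"twist":0},{"gripper":0,"travel":[0.01,-0.04,0],"twist":0},{"gripper":0,"travel":[0.01,-0.04,0],"twist":0}]'
python3 -m handwheel '[{"gripper":0,"travel":[0.01,-0.04,0],"twist":0},{"gripper":0,"travel":[0.01,-0.04,0],"twist":0},{"gripper":0,"travel":[0.01,-0.04,0],"twist":0},{"gripper":0,"travel":[0.01,-0.04,0],"twist":0},{"gripper":0,"travel":[0.01,-0.04,0],"twist":0}]'
python3 - <<'E'
from h import *
a=np.radians(-5.7);X=np.array([np.cos(a),np.sin(a)]);Y=np.array([-X[1],X[0]]);o=np.array([534,237])
s=env.state();p=np.array(s['ee_pos'][:2]);d=o+Y*85-p;print('to standby jig xy',d@X,d@Y,s['qpos'])
E
```

```text
time_s: 1.28
ee_pos: [294.3, -333.3, 434.8]
ee_rot: [180.0, -0.0, -5.7]
force: [0.8, 0.5, 1.1]
gripper_width: 27.5
time_s: 1.7
ee_pos: [363.5, -139.0, 435.1]
ee_rot: [180.0, -0.1, -5.7]
force: [1.4, -1.2, 0.5]
gripper_width: 0.8
time_s: 2.12
ee_pos: [433.0, 55.4, 435.1]
ee_rot: [180.0, -0.1, -5.6]
force: [0.7, -0.6, -0.2]
gripper_width: 0.5
time_s: 2.53
ee_pos: [502.5, 249.5, 434.8]
ee_rot: [180.0, -0.0, -5.6]
force: [-0.3, -0.8, 0.8]
gripper_width: 0.6
to standby jig xy 32.61770753052522 75.66720806793678 [ 2.52387167e+01  1.60518201e+01  8.85287501e+01 -1.73565644e-02
  7.54048852e+01  1.20835006e+02]
```

```bash
python3 -m handwheel '[{"gripper":0,"travel":[0.011,-0.025,0],"twist":0},{"gripper":0,"travel":[0.011,-0.025,0],"twist":0},{"gripper":0,"travel":[0.011,-0.025,0],"twist":0},{"gripper":0,"travel":[0,0,0],"twist":0},{"gripper":0,"travel":[0,0,0],"twist":0}]'
python3 - <<'E'
from h import *
s=snap('scene','s2.png');w=snap('wrist','w2.png')
a=np.radians(-5.7);o=np.array([534,237]);R=np.array([[np.cos(a),-np.sin(a)],[np.sin(a),np.cos(a)]])
p=np.array(env.state()['ee_pos']);print('tool in jig',R.T@(p[:2]-o))
im=s['frame'][:,:,::-1].copy()
for th in (0,.08,.15):
    f=np.radians(27)-th; q=[0,115*np.sin(f)]; t=np.r_[o+R@q,75+115*np.cos(f)]
    u=proj(s,t);print(th,u); cv2.circle(im,tuple(int(v) for v in u),1,(255,255,0),-1)
for q,z,c in(([0,0],75,(255,0,0)),([0,54],30,(0,255,255))):
    cv2.circle(im,tuple(int(v) for v in proj(s,np.r_[o+R@q,z])),1,c,-1)
cv2.imwrite('pics/s2c.png',cv2.resize(im[130:310,300:500],None,fx=3.3,fy=3.3,interpolation=2))
E
```

```text
time_s: 2.95
ee_pos: [542.8, 319.7, 433.8]
ee_rot: [179.9, 0.1, -5.5]
force: [0.4, -0.5, -0.3]
gripper_width: 0.4
tool in jig [ 0.11563924 81.57332484]
0 [419.95339076 199.99849976]
0.08 [418.00385679 201.11000117]
0.15 [416.16303994 202.32082398]
```

View pics/s2c.png

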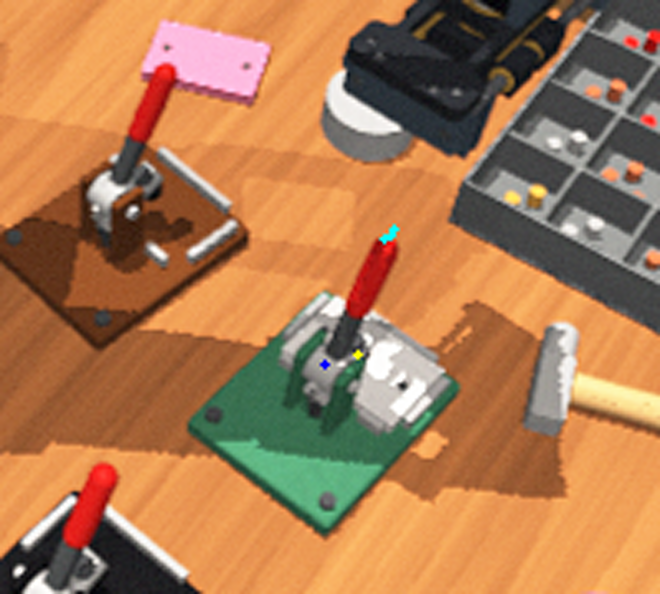

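View pics/w2.png

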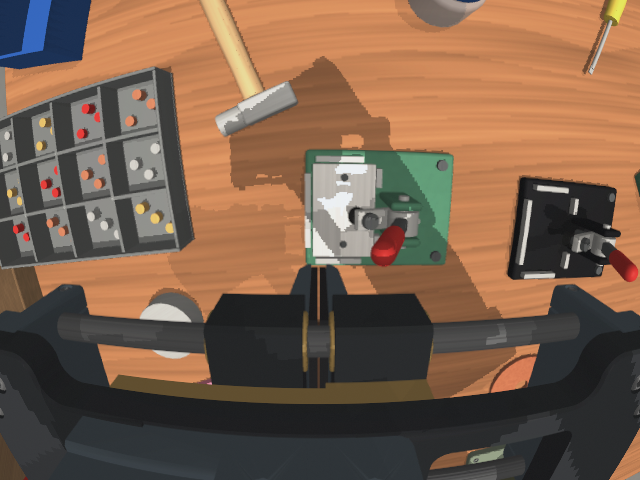

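The model points fit the picture: the lever tip is at (388,240) in the crop, and the tool hangs beyond the lever on the plate side. Next I'll descend on that side and push towards -y, which is tool +y.

```bash
python3 -m handwheel '[{"gripper":0,"travel":[0,0,0.029],"twist":0},{"gripper":0,"travel":[0,0,0.029],"twist":0},{"gripper":0,"travel":[0,0,0.029],"twist":0},{"gripper":0,"travel":[0,0.005,0],"twist":0},{"gripper":0,"travel":[0,0.005,0],"twist":0}]'
python3 -m handwheel '[{"gripper":0,"travel":[0,0.008,0],"twist":0},{"gripper":0,"travel":[0,0.008,0],"twist":0},{"gripper":0,"travel":[0,0.008,0],"twist":0},{"gripper":0,"travel":[0,0.008,0],"twist":0},{"gripper":0,"travel":[0,0.008,0],"twist":0}]'
python3 - <<'E'
from h import *
s=snap('scene','s3.png');a=np.radians(-5.7);o=np.array([534,237]);R=np.array([[np.cos(a),-np.sin(a)],[np.sin(a),np.cos(a)]])
st=env.state();p=np.array(st['ee_pos']);print('tool in jig',R.T@(p[:2]-o),p[2]-191,st['force'])
cv2.imwrite('pics/s3c.png',cv2.resize(s['frame'][130:310,300:500,::-1],None,fx=3.3,fy=3.3,interpolation=2))
E
```

```text
time_s: 3.47
ee_pos: [541.0, 307.5, 347.2]
ee_rot: [179.9, 0.1, -5.7]
force: [0.1, 0.2, 0.4]
gripper_width: 0.4
time_s: 3.88
ee_pos: [538.0, 268.8, 350.0]
ee_rot: [-179.8, -0.2, -5.7]
force: [0.6, 4.8, 4.4]
gripper_width: 0.5
tool in jig [ 0.73839895 30.72069671] 158.5595290097092 [1.67093133 3.05329255 3.58383974]
```

View pics/s3c.png

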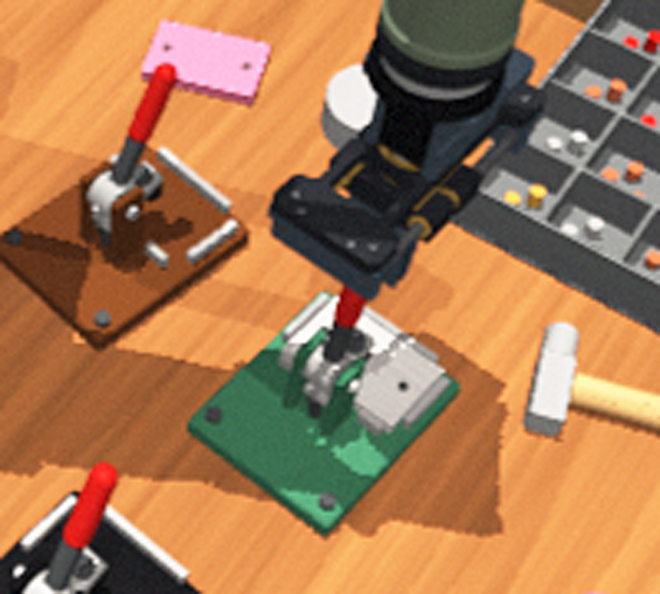

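The lever is being pushed, with about 4 N reacting. I'll keep following the arc.

```bash
python3 -m handwheel '[{"gripper":0,"travel":[0,0.008,0],"twist":0},{"gripper":0,"travel":[0,0.008,0],"twist":0},{"gripper":0,"travel":[0,0.008,0],"twist":0},{"gripper":0,"travel":[0,0.008,0.001],"twist":0},{"gripper":0,"travel":[0,0.007,0.002],"twist":0}]'
python3 -m handwheel '[{"gripper":0,"travel":[0,0.007,0.002],"twist":0},{"gripper":0,"travel":[0,0.007,0.003],"twist":0},{"gripper":0,"travel":[0,0.006,0.003],"twist":0},{"gripper":0,"travel":[0,0.006,0.003],"twist":0},{"gripper":0,"travel":[0,0,0],"twist":0}]'
python3 - <<'E'
from h import *
s=snap('scene','s4.png');a=np.radians(-5.7);o=np.array([534,237]);R=np.array([[np.cos(a),-np.sin(a)],[np.sin(a),np.cos(a)]])
st=env.state();p=np.array(st['ee_pos']);print('tool in jig',R.T@(p[:2]-o),p[2]-191,st['force'])
E
```

```text
time_s: 4.35
ee_pos: [534.0, 230.5, 346.4]
ee_rot: [-179.8, -0.2, -5.7]
force: [-0.0, 5.9, 8.1]
gripper_width: 0.3
time_s: 4.77
ee_pos: [531.4, 203.4, 334.6]
ee_rot: [-180.0, -0.1, -5.6]
force: [1.2, 2.2, 5.1]
gripper_width: 0.6
tool in jig [  0.81810173 -33.60262203] 143.58651555595532 [1.61834634 1.1478928  4.76653424]
```

```bash
python3 -m handwheel '[{"gripper":0,"travel":[0,0.006,0.004],"twist":0},{"gripper":0,"travel":[0,0.006,0.005],"twist":0},{"gripper":0,"travel":[0,0.005,0.005],"twist":0},{"gripper":0,"travel":[0,0.004,0.005],"twist":0},{"gripper":0,"travel":[0,0.003,0.005],"twist":0}]'
python3 -m handwheel '[{"gripper":0,"travel":[0,0.003,0.005],"twist":0},{"gripper":0,"travel":[0,0.003,0.005],"twist":0},{"gripper":0,"travel":[0,0,0],"twist":0},{"gripper":0,"travel":[0,0,0],"twist":0}]'
python3 - <<'E'
from h import *
s=snap('scene','s5.png');a=np.radians(-5.7);o=np.array([534,237]);R=np.array([[np.cos(a),-np.sin(a)],[np.sin(a),np.cos(a)]])
st=env.state();p=np.array(st['ee_pos']);print('tool in jig',R.T@(p[:2]-o),p[2]-191,st['force'])
cv2.imwrite('pics/s5c.png',cv2.resize(s['frame'][130:310,300:500,::-1],None,fx=3.3,fy=3.3,interpolation=2))
E
```

```text
time_s: 5.23
ee_pos: [528.6, 179.4, 309.1]
ee_rot: [179.9, 0.1, -5.6]
force: [0.1, 0.2, 0.8]
gripper_width: 0.8
time_s: 5.57
ee_pos: [528.1, 174.2, 298.9]
ee_rot: [180.0, 0.1, -5.6]
force: [-0.5, -0.6, -0.7]
gripper_width: 0.4
tool in jig [  0.53873814 -62.83608394] 108.39707536432456 [-0.56652677  0.04456979  0.23677837]
```

View pics/s5c.png

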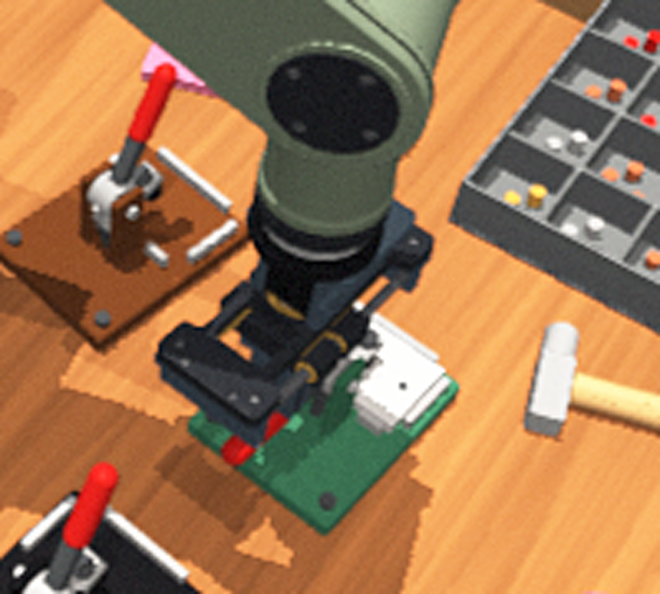

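The force has dropped to zero, so it snapped over, and the red grip now lies down towards -y at (255,440). I'll lift straight up and then check.

```bash
python3 -m handwheel '[{"gripper":0,"travel":[0,0,-0.03],"twist":0},{"gripper":0,"travel":[0,0,-0.04],"twist":0},{"gripper":0,"travel":[0,0,-0.04],"twist":0},{"gripper":0,"travel":[-0.01,-0.02,-0.03],"twist":0},{"gripper":0,"travel":[-0.03,-0.02,0],"twist":0}]'
python3 -m handwheel '[{"gripper":0,"travel":[-0.04,0,0],"twist":0},{"gripper":0,"travel":[-0.04,0,0],"twist":0},{"gripper":0,"travel":[-0.04,0,0],"twist":0},{"gripper":0,"travel":[0,0,0],"twist":0},{"gripper":0,"travel":[0,0,0],"twist":0}]'
python3 - <<'E'
from h import *
s=snap('scene','s6.png');a=np.radians(-5.7);o=np.array([534,237]);R=np.array([[np.cos(a),-np.sin(a)],[np.sin(a),np.cos(a)]])
im=s['frame'][:,:,::-1].copy()
for th in (1.5,1.9):
    f=np.radians(27)-th; u=proj(s,np.r_[o+R@[0,115*np.sin(f)],75+115*np.cos(f)]);print(th,u)
    cv2.circle(im,tuple(int(v) for v in u),1,(255,255,0),-1)
cv2.imwrite('pics/s6c.png',cv2.resize(im[130:480,200:500],None,fx=1.7,fy=1.7,interpolation=2))
for n in('scene','top'):
    g=snap(n,n+'7.png')
    print(n,[(round(d['confidence'],2),np.round(d['uv'],1)) for d in env.pinpoint(n,'plate')])
print(env.state()['force'])
E
```

```text
time_s: 6.03
ee_pos: [495.4, 218.6, 447.0]
ee_rot: [-179.6, -0.9, -5.8]
force: [0.6, 1.0, 0.8]
gripper_width: 0.3
time_s: 6.45
ee_pos: [371.4, 230.1, 440.5]
ee_rot: [-179.9, -0.1, -5.5]
force: [0.8, 0.1, 0.4]
gripper_width: 0.6
1.5 [373.84583786 254.00086517]
1.9 [367.31889003 268.82409876]
scene [(0.88, array([409.4, 242.1])), (0.56, array([360.2, 148.5]))]
top [(0.94, array([226.4, 180.5])), (0.92, array([132.7, 315.5]))]
[ 0.83523412  0.91732961 -1.26300021]
```

View pics/s6c.png

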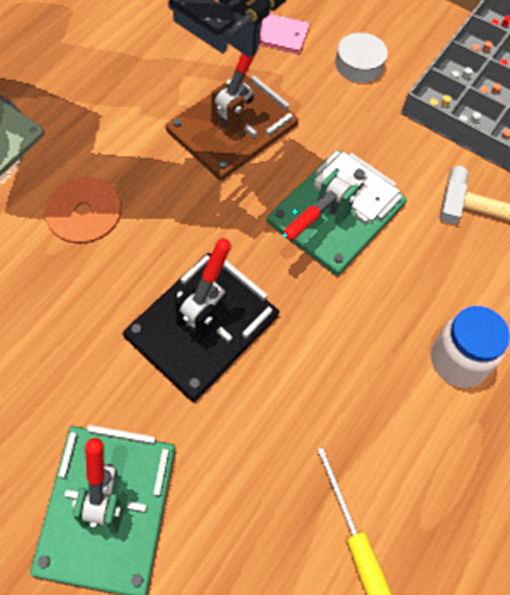

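View pics/top7.png

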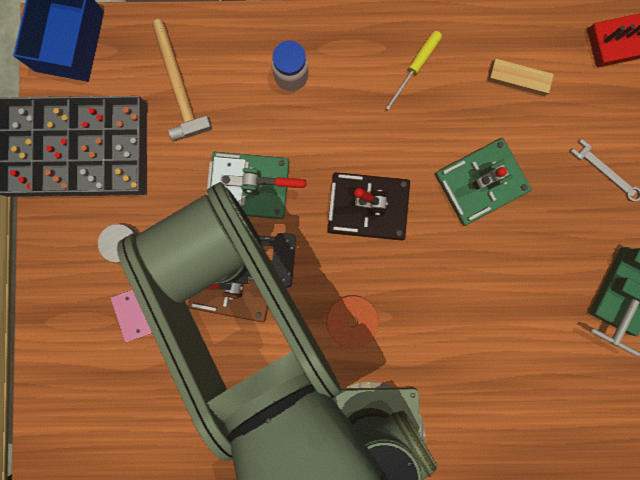

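The lever tip lies on the projected 1.9 rad point, at (288,235) in the crop. The plate is in its nest, the empty jig's lever is upright, and the gripper is clear of everything at a tip height of about 250 mm. I'm handing the job in.

```bash
python3 -c "
from workcell import env
env.job_done()"
```

```text
the job is handed in; nothing more can be done
```

I clamped the plate and handed the job in at about 6.6 s. With the fingers closed, I pushed the loaded green jig's lever from the plate side over its high point. It snapped shut, and I lifted away.

**Last checks:**
- **Loaded lever:** its tip sat on the projected 1.9 rad point in the scene picture, and the push force had dropped to about 0 N before I lifted.
- **Plate:** it was still in its nest. Its detected position moved under 2 px in the top camera and about 3 px in the scene camera, which is within the network's scatter. I didn't measure its tilt or speed; it only looked flat and still.
- **Empty jig:** its lever was still upright and had not been touched. I judged this from the pictures only.
- **Robot:** the fingertips were about 250 mm up, touching nothing. The force readings I took stayed near 10 N or below.

No check failed or disagreed.

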